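# Flip the round status flag over

## Robot

A 6-joint arm with a two-finger parallel gripper is mounted at the origin on a cart in front of the work surface, level with it; the furniture and walls round the work are solid. World frame = base frame: x ahead of the robot, y to its left, z up, the work surface at z = 0. Lengths are in mm, angles in rad, forces in N, time in s.
With the tool pointing down it reaches from about 350 to 875 mm from the base axis. Payload 4.2 kg.
Tool frame: the origin (TCP) lies on the mounting face of the last link; the fingertips stand ctrl.tip_reach ahead of it and the grasp point (between the pads) lies 155 mm ahead of it (ctrl.tip_reach is the distance from the TCP to the fingertips, in mm); z points along the fingers, y is the line along which they close (so a half turn about z gives the same grasp; the last joint's range is limited). The gripper opens to 85 mm and grips with 20 to 120 N. Pads are 22 mm wide; open, the fingers measure 114 mm over their backs; the gripper's body (76 mm by 85 mm) begins 54 mm behind the grasp point. The pads swing forward as they close: fully open they stand 13 mm farther back than shut.
Start: joints at [1.433, 0.385, 0.008, 0, -1.194, -0.259], TCP at [241.51, 576.431, 404.712] pointing down, gripper open.
Joint ranges: [-3.14, 3.14], [-1.21, 2.06], [-1.07, 1.41], [-3.16, 2.05], [-2.99, -0.16], [-3.1, 3.1]. Speed limits (rad/s): [2.79, 2.79, 3.14, 3.14, 3.14, 3.14].

## Interface

Orientations are given as [roll, pitch, yaw] about the fixed x, y, z axes, in that order (R = Rz(yaw) Ry(pitch) Rx(roll)).
In Python, from plant import ctrl gives the robot as it stands. The module is installed in compiled form; this text tells all that it offers. Calls block until the motion is done:
- ctrl.goto(position, orientation): joint-space move of the TCP to a pose.
- ctrl.move_l(position, attitude=None, vel=150, guard=None): straight line of the TCP; attitude=None keeps the orientation; vel is the mean speed in mm/s. With guard (N) it stops when the force on the tool has changed by that much, and returns True; else False.
- ctrl.movej(angles): joint-space move.
- ctrl.move_gripper(opening, grip_force=None): finger opening in mm; grip_force is the grip in N (None keeps the last); returns when the fingers have stopped.
- ctrl.wait(seconds).
- ctrl.ik(position, orientation): joint angles nearest the present ones, or None.
- ctrl.snapshot(name): name is "scene" or "top" or "wrist"; returns a dict with "frame" (420x560x3 uint8, red, green, blue), "fx", "fy", "cx", "cy" (pixels), "world_to_cam" (4x4, takes a point from world to camera coordinates); the wrist camera has in their place "mount" (4x4, takes a point from camera to tool coordinates, whose origin is the TCP and whose axes are the flange's). Camera axes: x right, y down, z forward; pixel columns grow to the right and rows downward; lengths in mm; the calibration is good to about 2 mm. A picture is of the moment at which its call begins: read the wrist's pose just before it. There is no depth.
A pose or a line that the arm cannot do raises ctrl.IKError and nothing moves.
- ctrl.hand_in(): hands the job in; it is judged then, once.
Trained networks look in the newest picture that a camera, given by its name, has taken for a name from the list of things; names that differ only in an ending like _2 or _b are one class to them, and where a whole thing is asked for, a point or a joint stands for the part that bears it (a point fixed in the world has none). Each returns a list of dicts, best first, with "conf" (0 to 1); they miss things now and then, are a little off and sometimes report something else, mostly with a low value. They report only what shows in the picture. A call takes as long as a camera call.
- ctrl.silhouettes(camera, name): "region" (420x560 bool, what is visible of it).
- ctrl.place_of(camera, name): "at" ([x, y, z] in mm, in world coordinates, good to about 4 mm: a listed point, or the origin of a listed thing).
Readings, each from a call of its own:
- ctrl.current_time_s(): time.
- ctrl.current_q(): joint angles.
- ctrl.current_joint_vel(): joint speeds.
- ctrl.current_effort(): joint torques, N m.
- ctrl.current_eef_pos(): TCP position.
- ctrl.current_ee_rot(): TCP orientation.
- ctrl.current_force(): force on the tool from outside, world axes, zero at the start.
- ctrl.current_moment(): the same for the moment, N m.
- ctrl.current_width(): finger opening in mm.
- ctrl.current_finger_force(): force on a finger pad.
Only numpy, scipy, OpenCV 4.12 (cv2) and the standard library are available. Lean on these libraries where they do the work, as an engineer would, in place of code of your own. Each camera call takes 0.05 s, during which the arm holds its last target. There are 200 camera calls.

## Task

Two small flip-over status flags stand on the bottling cart, one with a round paddle and one with a square paddle, both lying over to the right. With the fingertips, raise the round paddle by its free edge, push it over its pivot and press it lightly down until it lies flat on the left side with its other face up, then take the hand away. Do not pinch or force the paddle, leave its stand where it is, and do not disturb the square flag or the things standing around.

Things in the scene. Friction and masses are not known exactly. Their poses are not given: they have to be found in the camera images.
- round_stand: the round paddle's loose stand, about 1.5 kg: steel base plate 124 (x) x 130 (y) x 12 mm, two posts 24 x 10 mm, 106 mm apart in y, 132 mm high, holding a level pivot along y, 120 mm up. Rubber rest bars along y, 11 mm thick, lie 38 mm either side of the pivot, tops 4 mm below it. Origin: centre of underside; z up; x points from the right side (paddle at the start) to the left side, within 35 deg of the robot's left
- round_pivot (a point): middle of the round paddle's pivot axis, 120 mm above the stand's underside; axes as the stand's
- round_paddle (a joint): round paddle angle, rad: 0 = flat on the right rest bar (stand's -x side), 1.57 = straight up, 3.14 = flat on the left rest bar (+x side), other face up; both ends are stops. Starts at 0 to 0.3. The hinge is stiff: the paddle stays at any angle where it is left; about 1.5 N at its free edge turns it
- round_edge (a point): middle of the round paddle's free edge, 95 mm from the pivot axis, half-way through its 6 mm thickness; moves with it. Paddle: a disc of 80 mm diameter, aluminium, centre 55 mm from the pivot axis; raised bar on the face up at the start, raised ring on the other. At the start the edge overhangs the base by about 33 mm, clear space below for a tilted fingertip
- square_stand: the square paddle's stand, of the same make as the round paddle's; to be left alone
- square_paddle (a joint): square paddle angle, rad, as for the round one; to be left alone
- square_edge (a point): middle of the square paddle's free edge, 95 mm from the pivot axis, half-way through its 6 mm thickness; moves with it. Paddle: 80 x 80 mm square, aluminium, centre 55 mm from the pivot axis; raised bar on the face up at the start, raised ring on the other. At the start the edge overhangs the base by about 33 mm, clear space below for a tilted fingertip
- cork: upright cork, 24 mm diameter, 44 mm high, loose; origin at the centre of its underside; leave alone
- capsule: upright bottle capsule (a sleeve closed at the top), 33 mm diameter, 60 mm high, loose; origin at the centre of its underside; leave alone
- beaker: open pale beaker, 60 mm diameter, 71 mm high, loose; origin at the centre of its underside; leave alone
- tape_roll: roll of tape lying flat, 68 mm diameter, 24 mm high, loose; origin at the centre of its underside; leave alone

How it is judged (in metres and radians):
At the end, for the whole second after the job is handed in: The round paddle rests on the left side within 0.1 rad of its stop, its stand upright within 30 mm of its start; the square stand is within 20 mm of its start, its paddle still on the right side (under 0.5 rad); cork, capsule, beaker and tape roll are each within 30 mm of their start (value of joint round_paddle above 3.04159 rad and velocity of joint round_paddle between -0.05 and 0.05 rad/s and value of joint square_paddle below 0.5 rad and not (distance of round_stand from where it was at the start of the episode above 0.03 m) and not (distance of square_stand from where it was at the start of the episode above 0.02 m) and angle between round_stand's own z axis and vertical below 0.03 rad and linear speed of round_stand below 0.01 m/s and not (distance of cork from where it was at the start of the episode above 0.03 m) and not (distance of capsule from where it was at the start of the episode above 0.03 m) and not (distance of beaker from where it was at the start of the episode above 0.03 m) and not (distance of tape_roll from where it was at the start of the episode above 0.03 m)); the robot touches nothing.
It fails at once if the round flag's stand is shoved more than 30 mm, lifted or tipped (distance of round_stand from where it was at the start of the episode above 0.03 m or angle between round_stand's own z axis and vertical above 0.15 rad).
It fails at once if the round flag is gripped or forced (more than 25 N from the fingers) (contact force between the fingers and round_stand above 25 N).
It fails at once if the square flag is disturbed (stand or paddle edge moved more than 20 mm) (distance of any of square_stand, square_edge from where it was at the start of the episode above 0.02 m).
It fails at once if the cork, capsule, beaker or tape roll is moved or lifted by more than 30 mm (distance of any of cork, capsule, beaker, tape_roll from where it was at the start of the episode above 0.03 m).
It also fails if it takes over 40 s, if anything falls off the work surface, if the arm or the gripper's body presses on something with over 40 N, if the wrist force passes 120 N, or if a joint passes its speed limit or range.

## Working session

There is one attempt and no reset: what is moved stays moved. The work goes in short steps, each a Python script; the robot and the scene stay as the last script left them, time stands still between calls to the robot, and variables do not carry over. Pictures are saved under pics/ and viewed, at most 10 in all, crops included, and the job is handed in when it is done.

```bash
mkdir -p pics; python3 - <<'E'
from plant import ctrl
import cv2,numpy as np
ims=[]
for c in("scene","top"):
    s=ctrl.snapshot(c); ims.append(s["frame"])
    print(c,s["fx"],s["cx"],s["cy"],np.round(s["world_to_cam"],3).tolist())
    for n in("round_stand","round_pivot","round_edge","square_stand","square_edge","cork","capsule","beaker","tape_roll"):
        print(n,[(np.round(d["at"]).tolist(),round(d["conf"],2)) for d in ctrl.place_of(c,n)[:3]])
cv2.imwrite("pics/a.png",cv2.cvtColor(ims[0],cv2.COLOR_RGB2BGR));cv2.imwrite("pics/b.png",cv2.cvtColor(ims[1],cv2.COLOR_RGB2BGR))
print(ctrl.tip_reach,ctrl.current_eef_pos(),ctrl.current_ee_rot(),ctrl.current_time_s())
E
```

```text
scene 420.56850106691184 283.08669406283246 214.74116044456602 [[0.737, -0.676, 0.011, -400.244], [-0.309, -0.351, -0.884, 195.652], [0.601, 0.648, -0.467, 736.516], [0.0, 0.0, 0.0, 1.0]]
round_stand [([526.0, 216.0, 2.0], 0.95), ([476.0, -188.0, 2.0], 0.41)]
round_pivot [([529.0, 215.0, 120.0], 0.66)]
round_edge [([527.0, 212.0, 122.0], 0.68), ([475.0, 137.0, 149.0], 0.49)]
square_stand [([469.0, -187.0, 4.0], 0.6)]
square_edge [([443.0, -276.0, 141.0], 0.81), ([477.0, 136.0, 149.0], 0.61)]
cork [([442.0, -388.0, -7.0], 0.71)]
capsule [([548.0, -32.0, -2.0], 0.48)]
beaker [([431.0, -33.0, 2.0], 0.57)]
tape_roll [([518.0, -387.0, -0.0], 0.59)]
top 517.9951198057212 287.359774623821 209.3623327108005 [[0.018, -1.0, 0.005, -113.592], [-0.989, -0.019, -0.144, 503.782], [0.144, -0.002, -0.99, 1338.923], [0.0, 0.0, 0.0, 1.0]]
round_stand [([531.0, 213.0, -0.0], 0.61)]
round_pivot [([527.0, 215.0, 124.0], 0.61)]
round_edge [([479.0, 132.0, 149.0], 0.89)]
square_stand []
square_edge [([450.0, -270.0, 141.0], 0.75)]
cork [([446.0, -389.0, -2.0], 0.67)]
capsule [([541.0, -36.0, 0.0], 0.68)]
beaker [([430.0, -33.0, 1.0], 0.89)]
tape_roll [([517.0, -387.0, 2.0], 0.63), ([542.0, -38.0, -1.0], 0.3)]
173.4 [241.50842837 576.4107819  404.7188739 ] [ 3.14154803e+00  2.28160467e-05 -3.96789510e-01] 1.0
```

View pics/a.png

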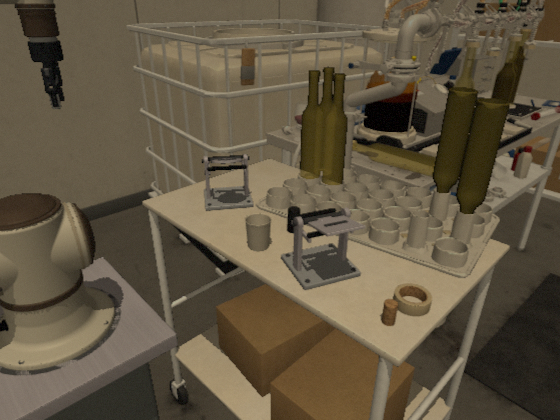

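View pics/b.png

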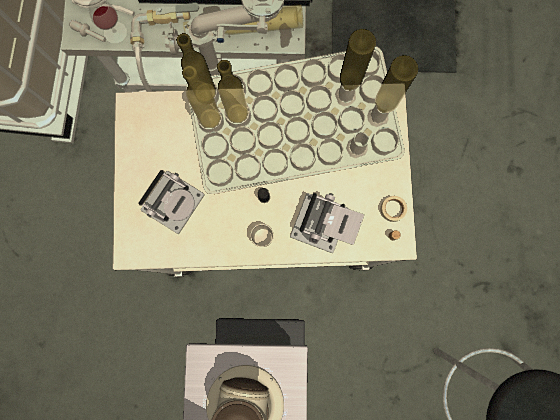

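The round flag is the left one: its pivot is at about (528,215,120) and its edge at (477,134,149), which gives a paddle angle of about 0.3 rad and a stand x heading of about 58°. The 95 mm radius and the heights agree. The beaker at (430,-33) is below the approach. Next I'll plan the arc, check IK, and move to the pre-pose.

```bash
cat > h.py <<'E'
from plant import ctrl
import numpy as np
from scipy.spatial.transform import Rotation as Ro
PIV=np.array([528,215,120.]); PSI=np.arctan2(81,50.5); H=11; SG=1
def att(a,sg=None):
    sg=SG if sg is None else sg
    z=np.array([np.cos(PSI)*np.cos(a),np.sin(PSI)*np.cos(a),-np.sin(a)])
    y=sg*np.array([-np.sin(PSI),np.cos(PSI),0]); x=np.cross(y,z)
    return Ro.from_matrix(np.c_[x,y,z]).as_euler('xyz'),z
def alpha(f): return np.interp(f,[1.0,np.pi],[.7,1.5])
def pose(f,a=None,back=0,sink=0,sg=None):
    a=alpha(f) if a is None else a
    e=np.array([-np.cos(f),np.sin(f)]);t=np.array([np.sin(f),np.cos(f)])
    d=np.array([np.cos(a),-np.sin(a)]);p=np.array([np.sin(a),np.cos(a)])
    if f<a: T=95*e-3*t+12*d-H*p
    else: T=np.interp(f,[.7,1.5],[83,72])*e-3*t-t*H*abs(np.cos(f-a))
    T=T-back*d-sink*p
    o,z=att(a,sg)
    return PIV+[np.cos(PSI)*T[0],np.sin(PSI)*T[0],T[1]]-ctrl.tip_reach*z,o
E
python3 - <<'E'
from h import *
import cv2
ctrl.move_gripper(0); print(ctrl.tip_reach,ctrl.current_width())
for sg in(1,-1):
    print(sg,[(round(f,1),None if (q:=ctrl.ik(*pose(f,sg=sg))) is None else np.round(q,2).tolist()) for f in(.3,1,1.6,2.4,3.14)])
    P,o=pose(.3,back=40,sink=8,sg=sg); print(P.round(),ctrl.ik(P,o) is not None, ctrl.ik(P+[0,0,120],o) is not None)
E
```

```text
173.4 0.011427677673478546
1 [(0.3, [-0.0, 0.24, -0.46, -1.23, -0.76, 0.35]), (1, [0.12, 0.17, -0.4, -1.12, -0.72, 0.1]), (1.6, [0.43, 0.16, -0.35, -0.63, -0.59, -0.54]), (2.4, [0.63, 0.29, -0.26, -0.2, -0.7, -1.05]), (3.1, [0.7, 0.46, -0.16, -0.03, -0.89, -1.24])]
[392.  -4. 260.] True True
-1 [(0.3, [-0.0, 0.24, -0.46, -1.23, -0.76, -2.79]), (1, [0.12, 0.17, -0.4, -1.12, -0.72, -3.04]), (1.6, [0.43, 0.16, -0.35, -0.63, -0.59, 2.6]), (2.4, [0.63, 0.29, -0.26, -0.2, -0.7, 2.09]), (3.1, [0.7, 0.46, -0.16, -0.03, -0.89, 1.9])]
[392.  -4. 260.] True True
```

```bash
python3 - <<'E'
from h import *
import cv2
P,o=pose(.3,back=40,sink=8)
ctrl.goto(P+[0,0,120],o); ctrl.move_l(P,o,vel=200)
print(ctrl.current_eef_pos().round(1),P.round(1),ctrl.current_force().round(1),ctrl.current_time_s())
s=ctrl.snapshot("scene"); f=s["frame"]
for n in("round_edge","round_pivot"): print(n,[(np.round(d["at"]).tolist(),round(d["conf"],2)) for d in ctrl.place_of("scene",n)[:2]])
w=ctrl.snapshot("wrist")["frame"]
for n in("round_edge","round_pivot"): print(n,[(np.round(d["at"]).tolist(),round(d["conf"],2)) for d in ctrl.place_of("wrist",n)[:2]])
a=cv2.resize(f[110:250,150:330],(720,560),interpolation=3)
cv2.imwrite("pics/c.png",a[:,:,::-1]);cv2.imwrite("pics/d.png",w[:,:,::-1])
E
```

```text
[392.1  -3.6 260.7] [391.5  -3.9 260.4] [0.7 0.1 0.6] 4.4167
round_edge []
round_pivot [([529.0, 212.0, 122.0], 0.75)]
round_edge []
round_pivot []
```

View pics/c.png

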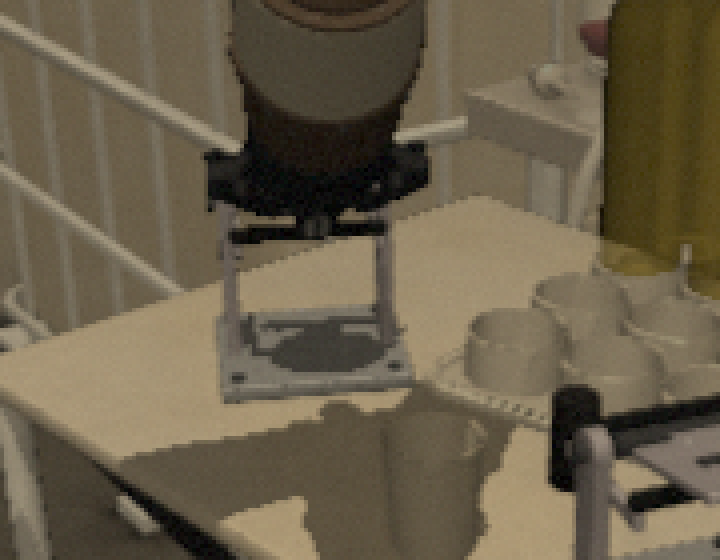

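View pics/d.png

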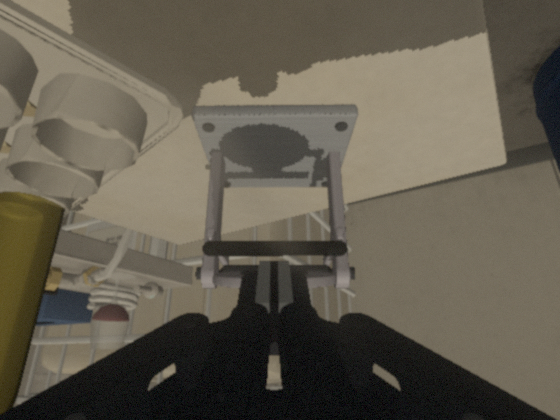

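The wrist view shows the fingertips at (272,265), centred between the posts (210 and 340). The disc is seen edge-on in rows 265-287 just above the tips, which matches 0.3 rad. I'll go under the edge and begin the lift.

```bash
python3 - <<'E'
from h import *
import cv2
g=ctrl.move_l(*pose(.3,back=0,sink=8),vel=60,guard=6); print(g,ctrl.current_force().round(1))
if not g:
  for f in np.arange(.3,1.36,.15):
    g=ctrl.move_l(*pose(f),vel=70,guard=12); print(round(f,2),g,ctrl.current_force().round(1),ctrl.current_eef_pos().round(),round(ctrl.current_time_s(),2))
    if g: break
s=ctrl.snapshot("scene")["frame"]; w=ctrl.snapshot("wrist")["frame"]; t=ctrl.snapshot("top")["frame"]
for c in("scene","top"):
  for n in("round_edge","round_stand"): print(c,n,[(np.round(d["at"]).tolist(),round(d["conf"],2)) for d in ctrl.place_of(c,n)[:2]])
a=cv2.resize(s[110:250,150:280],(390,420),interpolation=3)
cv2.imwrite("pics/e.png",cv2.resize(np.hstack([a,cv2.resize(w,(400,420))]),None,fx=1,fy=1)[:,:,::-1])
E
```

```text
False [-0.  -0.3  0.4]
0.3 False [-0.3  0.2  0.3] [410.  27. 241.] 5.8
0.45 False [ 0.2 -0.3  0. ] [413.  31. 254.] 6.15
0.6 False [-0.1  0.2  0.1] [417.  36. 267.] 6.5
0.75 False [-0.5  0.5 -0.6] [421.  43. 277.] 6.84
0.9 False [-0.6 -0.1 -0.2] [426.  51. 286.] 7.17
1.05 False [-0.1 -0.4 -0.3] [432.  61. 295.] 7.53
1.2 False [-1.3 -0.2  0.4] [441.  76. 307.] 7.98
1.35 False [ 0.5 -0.1 -0.8] [451.  91. 317.] 8.43
scene round_edge [([520.0, 198.0, 214.0], 0.57)]
scene round_stand [([526.0, 214.0, 2.0], 0.82)]
top round_edge [([527.0, 216.0, 123.0], 0.66), ([431.0, -36.0, -1.0], 0.6)]
top round_stand [([530.0, 213.0, 3.0], 0.88)]
```

View pics/e.png

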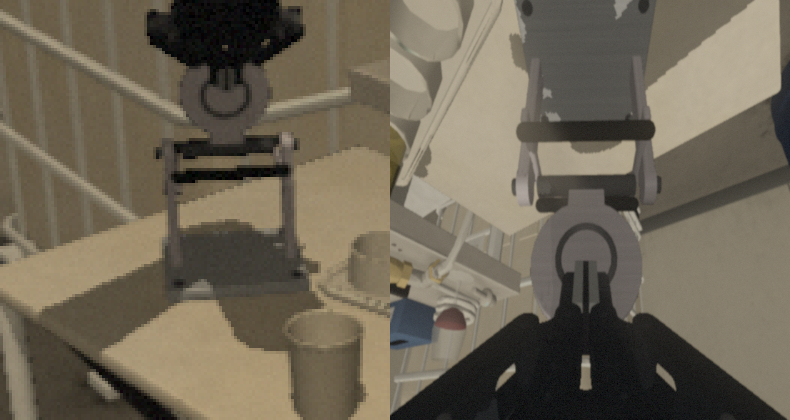

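The paddle has been raised to about 1.35 rad, with the fingertips pushing on its ring face. The stand hasn't moved. Now I'll push it over the pivot.

```bash
python3 - <<'E'
from h import *
import cv2
for f in [*np.arange(1.5,2.95,.15),3.0,3.06]:
    g=ctrl.move_l(*pose(f),vel=70,guard=10)
    if g: break
print(round(f,2),g,ctrl.current_force().round(1),round(ctrl.current_time_s(),2))
if not g:
    P=ctrl.current_eef_pos(); a=ctrl.current_ee_rot()
    g=ctrl.move_l(P-[0,0,16],vel=20,guard=5); print(g,(ctrl.current_eef_pos()-P).round(1),ctrl.current_force().round(1),ctrl.current_eef_pos().round(1),np.round(pose(np.pi)[0],1))
s=ctrl.snapshot("scene")["frame"]; w=ctrl.snapshot("wrist")["frame"]; ctrl.snapshot("top")
for c in("scene","top"):
  for n in("round_edge","round_stand"): print(c,n,[(np.round(d["at"]).tolist(),round(d["conf"],2)) for d in ctrl.place_of(c,n)[:2]])
a=cv2.resize(s[110:250,150:280],(390,420),interpolation=3)
cv2.imwrite("pics/f.png",np.hstack([a,cv2.resize(w,(400,420))])[:,:,::-1])
E
```

```text
3.06 False [ 0.1 -0.3  0.5] 13.65
True [ 0.   0.1 -5.1] [-1.6 -1.3  4. ] [556.7 261.  296.2] [559.6 265.7 296.7]
scene round_edge [([576.0, 294.0, 121.0], 0.81), ([475.0, -188.0, 3.0], 0.46)]
scene round_stand [([526.0, 216.0, 2.0], 0.73)]
top round_edge [([573.0, 291.0, 121.0], 0.62)]
top round_stand [([530.0, 210.0, 1.0], 0.66)]
```

View pics/f.png

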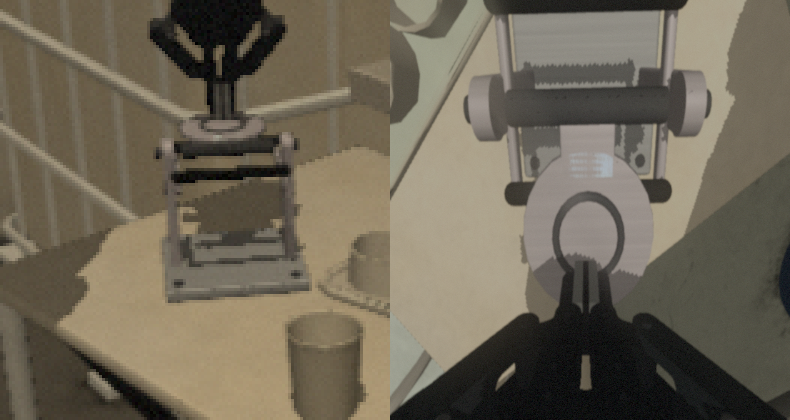

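The paddle lies on the left bar with its ring face up (edge z 121). I'll press once more to confirm the stop, then retreat and check.

```bash
python3 - <<'E'
from h import *
import cv2
P=ctrl.current_eef_pos()
g=ctrl.move_l(P-[0,0,4],vel=10,guard=5); print(g,(ctrl.current_eef_pos()-P).round(2),ctrl.current_force().round(1))
P=ctrl.current_eef_pos(); ctrl.move_l(P+[0,0,120],vel=120); 
print(ctrl.current_force().round(1),ctrl.current_time_s())
s=ctrl.snapshot("scene")["frame"]; ctrl.snapshot("top")
for c in("scene","top"):
  for n in("round_edge","round_stand","square_edge","beaker","capsule"): print(c,n,[(np.round(d["at"]).tolist(),round(d["conf"],2)) for d in ctrl.place_of(c,n)[:1]])
cv2.imwrite("pics/g.png",cv2.resize(s[110:250,150:330],(720,560),interpolation=3)[:,:,::-1])
E
```

```text
True [0.   0.04 0.07] [-1.3 -0.7  4.1]
[ 0.4  0.9 -0.3] 15.8417
scene round_edge [([572.0, 294.0, 119.0], 0.78)]
scene round_stand [([526.0, 212.0, 2.0], 0.76)]
scene square_edge [([444.0, -277.0, 138.0], 0.81)]
scene beaker [([432.0, -34.0, 1.0], 0.68)]
scene capsule [([544.0, -34.0, -2.0], 0.54)]
top round_edge [([573.0, 291.0, 119.0], 0.64)]
top round_stand [([528.0, 215.0, 1.0], 0.75)]
top square_edge [([451.0, -269.0, 140.0], 0.76)]
top beaker [([432.0, -34.0, 1.0], 0.82)]
top capsule [([542.0, -35.0, 1.0], 0.49)]
```

View pics/g.png

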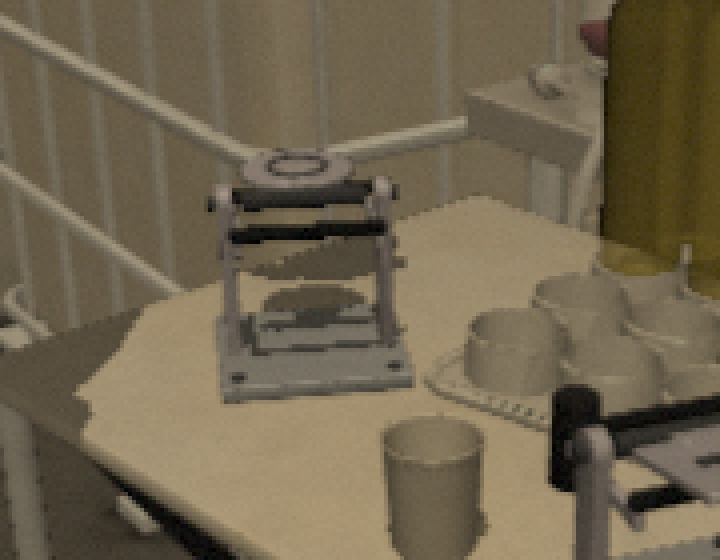

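The paddle lies flat on the left, seen at (298,168) with the ring up and its edge at z≈119-120. The hand is clear and everything else is in place.

```bash
python3 -c "
from plant import ctrl
print(ctrl.hand_in())"
```

```text
the job is handed in; nothing more can be done
None
```

The job is handed in after about 16 s of robot time: the round paddle lies flat on its left rest bar with the ring face up, the hand is clear, and the last pictures showed the stand, square flag, beaker and capsule where they started (cork and tape roll not re-measured, and the arm never went near them); no verdict was returned.

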